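# Sort the bisque ware into its trays before glazing

## Task

The bisque ware came out of the kiln mixed: put the two loose teacups, the bud vase and the jar lid from the table each into the ware tray that already holds a piece of its own kind, so that each kind can be glazed together. Set every piece down gently, upright and flat on the tray's floor (not stacked or leaning), do not drop any, and leave the pieces already in the trays standing where they are.

Things in the scene. Friction and masses are not known exactly. Their poses are not given: they have to be found in the camera images.
- cup_a: One of two alike loose teacups on the table, to be sorted; unglazed cream-coloured bisque: a handleless teacup, open at the top, 55 mm high, 55 mm across at the rim, about 53 mm across at 34 mm height, narrowing to a foot 34 mm across; wall 3.5 mm, about 50 to 100 g. Origin: centre of the underside of the foot; z up through the mouth; round, so its yaw means nothing.
- cup_b: The other loose teacup on the table, to be sorted; unglazed cream-coloured bisque: a handleless teacup, open at the top, 55 mm high, 55 mm across at the rim, about 53 mm across at 34 mm height, narrowing to a foot 34 mm across; wall 3.5 mm, about 50 to 100 g. Origin: centre of the underside of the foot; z up through the mouth; round, so its yaw means nothing.
- vase: The loose bud vase on the table, to be sorted; unglazed cream-coloured bisque: a bud vase 98 mm high, belly 55 mm across at 32 mm height, foot 38 mm across, straight round neck 24 mm across from 58 mm height up to the rim, about 60 to 130 g. Origin: centre of the underside of the foot; z up through the mouth; round, so its yaw means nothing.
- lid: The loose jar lid on the table, to be sorted; unglazed cream-coloured bisque: a domed jar lid, flat underneath, 62 mm across, dome 22 mm high, on it a thinner stem and a round knob 23 mm across with straight sides from 29 to 48 mm above the underside, about 55 to 110 g. Origin: centre of the flat underside; z up through the knob; round, so its yaw means nothing.
- tray_cups: The ware tray for teacups: a shallow open dark-wood tray, fixed to the table, 102 mm (its x) by 212 mm (its y) outside, walls and floor 6 mm thick, rim 18 mm above the table, so the inside is 90 by 200 mm and pieces stand 6 mm above the table. All three trays look the same; this one is known by the teacup already standing in it. Origin: centre of its underside, on the table; z up, y along its long side.
- tray_vases: The ware tray for bud vases: a shallow open dark-wood tray, fixed to the table, 102 mm (its x) by 212 mm (its y) outside, walls and floor 6 mm thick, rim 18 mm above the table, so the inside is 90 by 200 mm and pieces stand 6 mm above the table. All three trays look the same; this one is known by the bud vase already standing in it. Origin: centre of its underside, on the table; z up, y along its long side.
- tray_lids: The ware tray for jar lids: a shallow open dark-wood tray, fixed to the table, 102 mm (its x) by 212 mm (its y) outside, walls and floor 6 mm thick, rim 18 mm above the table, so the inside is 90 by 200 mm and pieces stand 6 mm above the table. All three trays look the same; this one is known by the jar lid already standing in it. Origin: centre of its underside, on the table; z up, y along its long side.
- cup_there: A loose teacup that already stands in the teacup tray, with its centre 62 to 70 mm from the tray's centre towards the tray's -y end; it stays there. Same make and size as the two teacups to be sorted (rim 55 mm across, 55 mm high). Origin: centre of the underside of the foot, z up.
- vase_there: A loose bud vase that already stands in the vase tray, 30 to 65 mm from the tray's centre towards the tray's -y end; it stays there. Same make and size as the vase to be sorted (belly 55 mm across, 98 mm high). Origin: centre of the underside of the foot, z up.
- lid_there: A loose jar lid that already lies in the lid tray, 35 to 65 mm from the tray's centre towards the tray's +y end; it stays there. Same make and size as the lid to be sorted (62 mm across, 48 mm high). Origin: centre of the flat underside, z up.

How it is judged:
By the outcome, as a careful person would: the job done as asked, in the order asked, and still so for the second after the job is handed in, with the robot touching nothing.
It also fails if it takes over 125 s, if anything falls off the work surface, if the arm or the gripper's body presses on something with over 40 N, if the wrist force passes 120 N, or if a joint passes its speed limit or range.

## Robot

A 6-joint arm with a two-finger parallel gripper is mounted at the origin on the work surface. World frame = base frame: x ahead of the robot, y to its left, z up, the work surface at z = 0. Lengths are in mm, angles in rad, forces in N, time in s.
With the tool pointing down it reaches from about 275 to 750 mm from the base axis. Payload 10.2 kg.
Tool frame: the origin (TCP) lies where the fingers leave the gripper's body, on its centre line; the fingertips stand 73 mm ahead of it and the grasp point (between the pads) lies 54 mm ahead of it; z points along the fingers, y is the line along which they close (so a half turn about z gives the same grasp; the last joint's range is limited). The gripper opens to 85 mm and grips with 20 to 120 N. Pads are 22 mm wide; open, the fingers measure 114 mm over their backs; the gripper's body (76 mm by 85 mm) begins 54 mm behind the grasp point. The pads swing forward as they close: fully open they stand 13 mm farther back than shut.
Start: joints at [1.037, 0.313, 1.498, -0, 1.331, -0.223], TCP at [160.569, 499.849, 303.894] pointing down, gripper open.
Joint ranges: [-2.94, 2.94], [-0.97, 2.17], [0.19, 2.56], [-1.23, 4.37], [0.02, 3.11], [-2.88, 2.88]. Speed limits (rad/s): [2.39, 2.39, 3.01, 3.14, 3.14, 3.14].

## Interface

Orientations are given as a unit quaternion [w, x, y, z].
In Python, from rig import ctrl gives the robot as it stands.
- The arm moves only by the shell command python3 -m creep 'ROWS' [OPENING] [FORCE]. ROWS is JSON, a list that holds one entry, the list of rows, each a list of 6 numbers: the shift along the world's x, y, z in units of 25 mm (1.0 is 25 mm), then the turn, a rotation vector about the world's x, y, z in units of 5 degrees (1.0 is 5 degrees). In form: [[[x, y, z, ax, ay, az], ...]]. A call has 1 to 20 rows; each row is the pose to reach, as a shift and turn from the pose commanded when the call began; what a row does not reach only later rows make up. A row lasts 1/12 s, in which the tool goes at most 41.7 mm and 7.16 degrees, less where a joint would pass 70% of its speed; a pose out of reach is approached as far as the arm can. A call with a gripper value outside its range is refused whole. OPENING is the finger opening in mm, from 0 to 85.4, set as the call begins (- or left out, the last holds). The fingers move at their own pace and stop on an object; FORCE is the grip in N (left out, the last holds). Time passes only in rows, so rows that repeat a pose let the fingers close. It gives the time, the measured TCP pose, the force, the opening and the grip force at its end, in the units of the state.
- ctrl.sense(): the state, without advancing time (a new reading comes with each control period).
- ctrl.capture(name): name is "scene" or "top" or "wrist"; returns a dict with "image" (384x512x3 uint8, red, green, blue), "fx", "fy", "cx", "cy" (pixels), "k1" (the pictures are not rectified: a ray, as slopes to the right and down, at radius r is drawn at 1 + k1 r^2 times it, then the intrinsics apply), "R" (3x3) and "t" (3): a world point X has camera coordinates R X + t. Camera axes: x right, y down, z forward; pixel columns grow to the right and rows downward; lengths in mm; the calibration is good to about 2 mm. A picture is of the moment at which its call begins. There is no depth.
- ctrl.finish_job(): hands the job in; it is judged then, once.
The state is a dict: "time_s": time; "joints": joint angles; "dq": joint speeds; "tau": joint torques, N m; "eef_pos": TCP position; "ee_rot": TCP orientation; "force": force on the tool from outside, world axes, zero at the start; "wrist_torque": the same for the moment, N m; "grip_width": opening from 0.0 (shut) to 1.0 (fully open); "grip_force": force on a finger pad.
Only numpy, scipy, OpenCV 4.12 (cv2) and the standard library are available. Lean on these libraries where they do the work, as an engineer would, in place of code of your own. Each camera call takes 0.05 s, during which the arm holds its last target. There are 200 camera calls.

## Working session

There is one attempt and no reset: what is moved stays moved. The work goes in short steps, Python scripts to look and compute and a shell command to move; the robot and the scene stay as the last step left them, time stands still between calls to the robot, and variables do not carry over. Pictures are saved under pics/ and viewed, at most 14 in all, crops included, and the job is handed in when it is done.

```bash
mkdir -p pics
python3 - <<'E'
from rig import ctrl
import cv2
for n in("top","scene"):
    c=ctrl.capture(n); cv2.imwrite(f"pics/{n}0.png",cv2.resize(c["image"][:,:,::-1],None,fx=1.5,fy=1.5,interpolation=cv2.INTER_CUBIC))
    print(n,c["fx"],c["cx"],c["cy"],c["k1"],c["R"],c["t"])
print(ctrl.sense())
E
```

```text
top 377.73582527796157 253.35434315478224 190.24776818367033 -0.10385158117221066 [[-0.01851415 -0.99982279  0.00340717]
 [-0.99005137  0.01785759 -0.13956856]
 [ 0.13948299 -0.00595726 -0.99020655]] [ 12.37284791 511.2724131  926.55397953]
scene 460.98237787894925 252.6341981158117 190.35517050106571 -0.03608555873218673 [[-0.75542078  0.65519717 -0.00749125]
 [ 0.51513221  0.58678729 -0.62475554]
 [-0.40494229 -0.4758123  -0.78078448]] [ 391.19630825 -231.14649033 1181.08487133]
{'time_s': 0.1, 'joints': array([ 1.03660426e+00,  3.13344012e-01,  1.49835998e+00,  7.70586393e-06,
        1.33101627e+00, -2.23393769e-01]), 'dq': array([ 0.00131814, -0.00174742, -0.00261749,  0.00064246, -0.00121666,
       -0.0008682 ]), 'tau': array([ 2.60959925e-03, -4.12898970e+01, -2.60138458e+01, -1.30304734e-04,
        3.05612746e-03,  5.93617614e-06]), 'eef_pos': array([160.48118958, 499.70822608, 303.41829137]), 'ee_rot': array([-2.11971656e-04,  1.54775331e-01,  9.87949533e-01, -5.22454205e-04]), 'force': array([-0.57169309, -0.89869622, -0.40333614]), 'wrist_torque': array([ 0.00730853, -0.01268189, -0.00299445]), 'grip_force': 0.0, 'grip_width': 0.997215347200346}
```

View pics/top0.png

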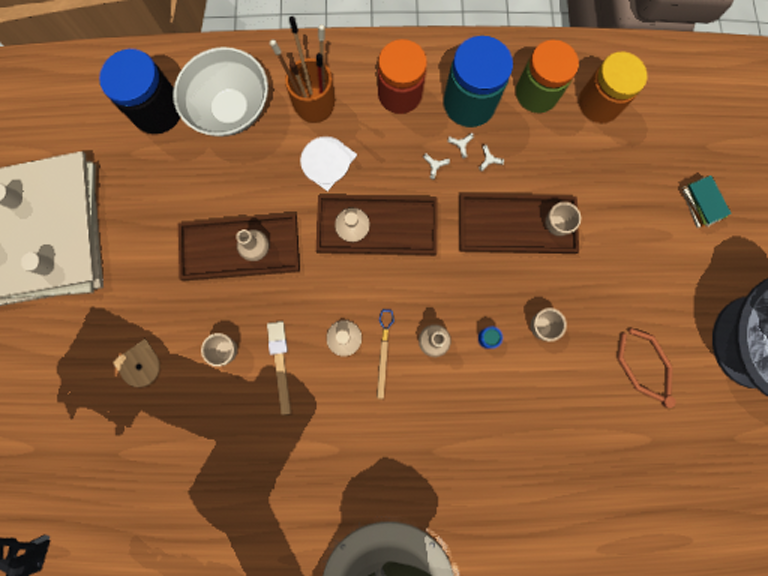

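View pics/scene0.png

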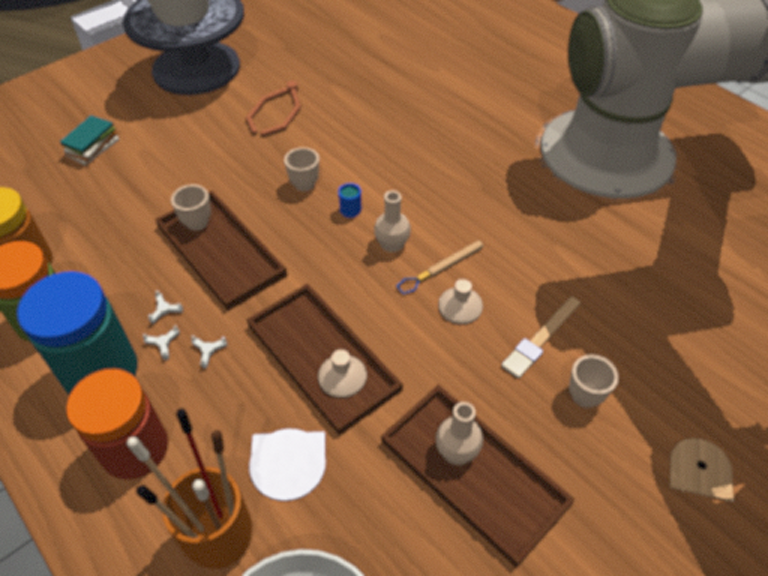

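Top view (1.5x): the cup tray is on the right, its cup at (565,217). The lid tray is in the middle, its lid knob at (351,217). The vase tray is on the left, its vase rim at (243,237). The loose pieces are a cup at (218,348), the lid at (343,332), the vase at (438,338) and a cup at (550,323). A blue pot stands at (490,337), and a brush and a needle tool lie between the pieces.

```bash
cat > h.py <<'E'
from rig import ctrl
import cv2, numpy as np
def ray(c,u,v):
    d=np.array([(u-c["cx"])/c["fx"],(v-c["cy"])/c["fy"]]); s=d.copy()
    for _ in range(20): s=d/(1+c["k1"]*(s@s))
    R=np.array(c["R"]);t=np.array(c["t"])
    return -R.T@t, R.T@np.array([s[0],s[1],1])
def at(c,u,v,z):
    o,d=ray(c,u,v); return (o+d*(z-o[2])/d[2])[:2]
def proj(c,X):
    p=np.array(c["R"])@np.array(X,float)+np.array(c["t"]); s=p[:2]/p[2]; s=s*(1+c["k1"]*(s@s))
    return s[0]*c["fx"]+c["cx"], s[1]*c["fy"]+c["cy"]
def crop(c,u0,v0,u1,v1,k,name):
    cv2.imwrite(f"pics/{name}.png",cv2.resize(c["image"][v0:v1,u0:u1,::-1],None,fx=k,fy=k,interpolation=cv2.INTER_CUBIC))
E
python3 - <<'E'
from h import *
c=ctrl.capture("top"); crop(c,112,122,256,256,5,"cl"); crop(c,256,122,400,256,5,"cr")
E
python3 -c "
import cv2
for n in('cl','cr'):
  i=cv2.imread(f'pics/{n}.png');i=cv2.resize(i,None,fx=.85,fy=.85);cv2.imwrite(f'pics/{n}2.png',i);print(i.shape)"
```

```text
(570, 612, 3)
(570, 612, 3)
```

View pics/cl2.png

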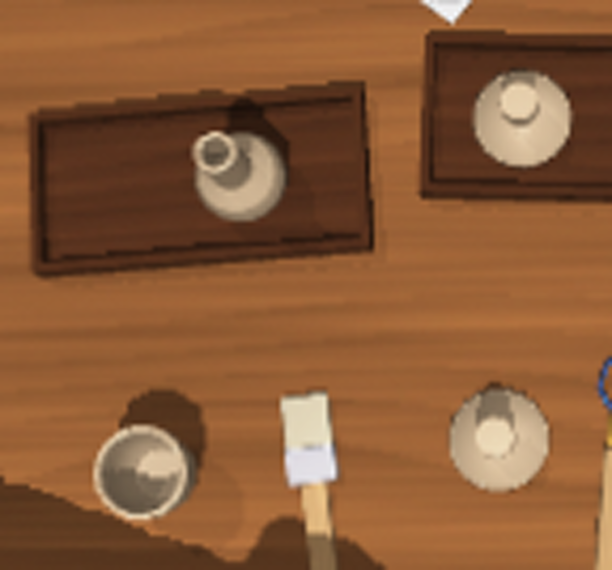

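View pics/cr2.png

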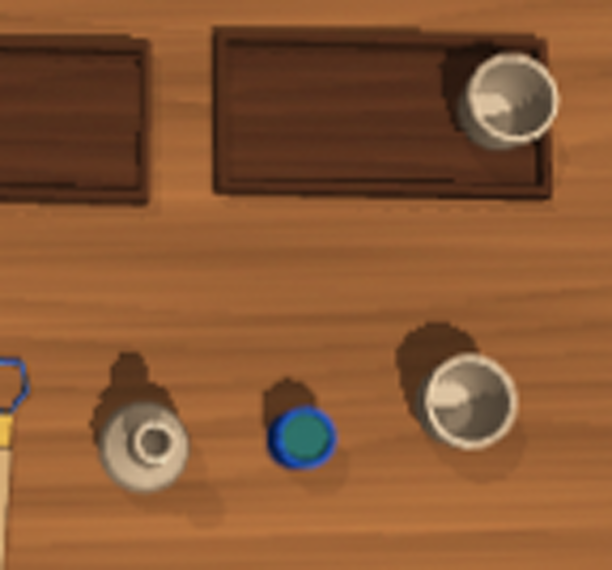

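Left crop: vase_there rim (217,152), vase tray corners (33,112), (363,84), (373,248), (38,275); lid_there knob (520,102); cup rim (144,472); lid knob (495,436). Right crop: vase rim (154,442), blue pot (303,436), cup rim (471,400), cup_there rim (513,99), cup tray corners (214,29), (547,38), (550,197), (216,192).

Run:
```python
from h import *
c=ctrl.capture("top")
L=lambda U,V,z:at(c,112+(U+.5)/4.25-.5,122+(V+.5)/4.25-.5,z)
R=lambda U,V,z:at(c,256+(U+.5)/4.25-.5,122+(V+.5)/4.25-.5,z)
P=dict(vt=L(217,152,104),lt=L(520,102,54),cupL=L(144,472,55),lid=L(495,436,48),lidbase=L(499,439,4),ct=R(513,99,61),vase=R(154,442,98),belly=R(145,447,32),blue=R(303,436,35),cupR=R(471,400,55))
for k,v in P.items(): print(k,v.round(1))
T=dict(vases=[L(33,112,18),L(363,84,18),L(373,248,18),L(38,275,18)],lids=[L(428,33,18),R(149,38,18),R(148,203,18),L(423,196,18)],cups=[R(214,29,18),R(547,38,18),R(550,197,18),R(216,192,18)])
for k,q in T.items():
    q=np.array(q); m=q.mean(0); d=(q[0]+q[3]-q[1]-q[2])/2
    print(k,m.round(1),"len",np.linalg.norm(d).round(1),"dir +left",(d/np.linalg.norm(d)).round(3), "yaw of +y dev deg",np.degrees(np.arctan2(-d[0],d[1])).round(1)); print(q.round(1).tolist())
s=ctrl.sense();print(s['eef_pos'])
```

```text
vt [585.7 220.4]
lt [624.5  50.3]
cupL [407.3 272.5]
lid [425.6  67.5]
lidbase [426.   67.8]
ct [ 619.4 -313.7]
vase [416.9 -85.7]
belly [417.  -87.3]
blue [ 421.4 -181.6]
cupR [ 439.3 -278.4]
vases [589.1 251. ] len 209.3 dir +left [-0.062  0.998] yaw of +y dev deg 3.5
[[634.5, 359.0], [647.5, 149.9], [543.5, 143.3], [530.6, 352.0]]
lids [623.8   6.7] len 208.4 dir +left [0.036 0.999] yaw of +y dev deg -2.1
[[679.7, 109.2], [672.8, -99.5], [567.4, -95.3], [575.5, 112.4]]
cups [ 622.3 -245. ] len 211.8 dir +left [0.033 0.999] yaw of +y dev deg -1.9
[[678.1, -140.7], [670.3, -353.8], [567.4, -347.9], [573.6, -137.6]]
[160.50855694 499.77827426 303.58374674]
```

```bash
python3 -m creep '[[[9.86,-9.1,-4.16,0,0,-14.44],[9.86,-9.1,-4.16,0,0,-14.44],[9.86,-9.1,-4.16,0,0,-14.44],[9.86,-9.1,-4.16,0,0,-14.44],[9.86,-9.1,-4.16,0,0,-14.44],[9.86,-9.1,-4.16,0,0,-14.44],[9.86,-9.1,-4.16,0,0,-14.44],[9.86,-9.1,-4.16,0,0,-14.44],[9.86,-9.1,-4.16,0,0,-14.44],[9.86,-9.1,-4.16,0,0,-14.44],[9.86,-9.1,-4.16,0,0,-14.44],[9.86,-9.1,-4.16,0,0,-14.44],[9.86,-9.1,-4.16,0,0,-14.44],[9.86,-9.1,-4.16,0,0,-14.44],[9.86,-9.1,-4.16,0,0,-14.44],[9.86,-9.1,-4.16,0,0,-14.44]]]' 85
python3 - <<'E'
from h import *
c=ctrl.capture("wrist"); i=c["image"][:,:,::-1].copy()
s=ctrl.sense(); print(s["eef_pos"],s["ee_rot"])
p=s["eef_pos"]
for X in ([p[0],p[1],55],[407.3,272.5,55]): print(proj(c,X)); cv2.circle(i,tuple(int(round(a)) for a in proj(c,X)),3,(0,0,255),1)
cv2.imwrite("pics/w1.png",i)
E
```

```text
time_s: 1.53
eef_pos: [406.8, 272.7, 200.1]
ee_rot: [0.0, 0.707, 0.708, 0.0]
force: [0.4, 0.1, -0.7]
grip_width: 0.993
grip_force: 0.0
[406.88841632 272.59825284 199.99020071] [4.14712808e-05 7.06651435e-01 7.07561828e-01 8.50934079e-05]
(np.float64(253.7911593868362), np.float64(201.3409932274591))
(np.float64(254.30666074906387), np.float64(201.45993683629422))
```

View pics/w1.png

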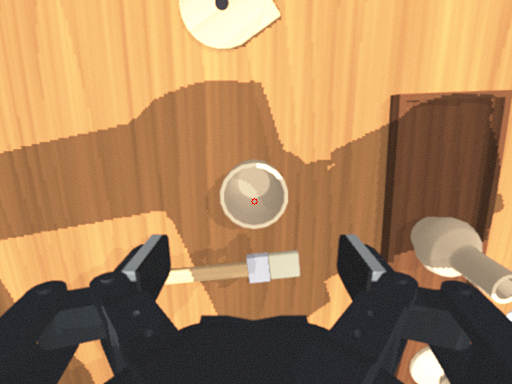

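The wrist picture shows the cup rim centred at about (254,194), with the prediction at (254,201). I'll cross-check with the scene camera, where the rim is at (593,373) at 1.5x.

Run:
```python
from h import *
w=ctrl.capture("wrist"); print("wrist",at(w,254,194,55))
s=ctrl.capture("scene"); k=lambda U,V,z:at(s,(U+.5)/1.5-.5,(V+.5)/1.5-.5,z).round(1)
print("sc cupL",k(593,373,55),"lid",k(463,287,48),"vase",k(392,197,98),"cupR",k(302,157,55),"lt",k(341,356,54),"vt",k(462,411,104),"ct",k(192,192,61))
t=ctrl.capture("top")
for n,c in(("top",t),("wrist",w)):
    g=cv2.cvtColor(c["image"],cv2.COLOR_RGB2GRAY)
    for q in ([407.3,272.5,55],):
        u,v=map(int,proj(c,q)); 
        crop(c,max(u-50,0),max(v-50,0),u+50,v+50,5,"q_"+n)
a=cv2.imread("pics/q_top.png");b=cv2.imread("pics/q_wrist.png");print(a.shape,b.shape)
cv2.imwrite("pics/q.png",cv2.resize(np.hstack([a[:500],b[:500]]),(800,400)))
```

```text
wrist [407.0803812  278.62140443]
sc cupL [409.6 274.6] lid [428.9  71.3] vase [420.2 -83.9] cupR [ 437.2 -279.1] lt [625.2  51.7] vt [588.8 221.4] ct [ 612.9 -319.8]
(500, 500, 3) (500, 500, 3)
```

View pics/q.png

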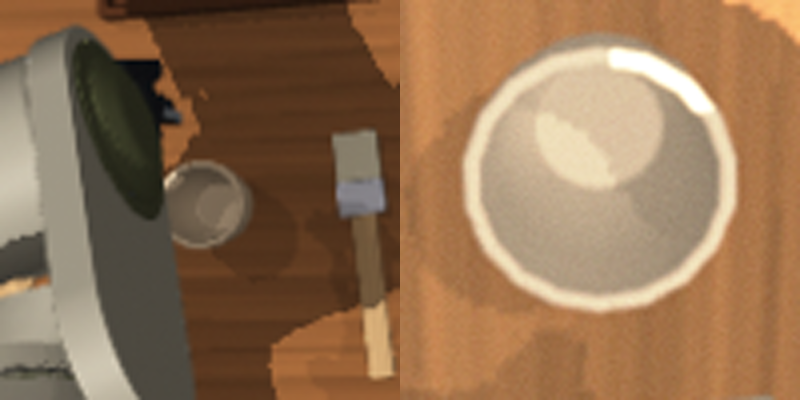

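Enlarged, the wrist view puts the rim centre at about (254,195.7), so y≈277; the top view gives 272.5 and the scene 274.6. I'll use 275, descend and grip.

```bash
python3 -m creep '[[[0.03,0.1,-1,0,0,0],[0.03,0.1,-2,0,0,0],[0.03,0.1,-3,0,0,0],[0.03,0.1,-3.6,0,0,0],[0.03,0.1,-4,0,0,0],[0.03,0.1,-4.28,0,0,0],[0.03,0.1,-4.28,0,0,0],[0.03,0.1,-4.28,0,0,0]]]' 85 && python3 -m creep '[[[0,0,0,0,0,0],[0,0,0,0,0,0],[0,0,0,0,0,0],[0,0,0,0,0,0],[0,0,0,0,0,0],[0,0,0,0,0,0],[0,0,0,0,0,0],[0,0,0,0,0,0],[0,0,0,0,0,0],[0,0,0,0,0,0],[0,0,0,0,0,0],[0,0,0,0,0,0]]]' 40 25
```

```text
time_s: 2.4
eef_pos: [408.1, 275.0, 93.4]
ee_rot: [0.0, 0.707, 0.707, 0.0]
force: [-0.1, 0.0, 0.4]
grip_width: 0.998
grip_force: 0.0
time_s: 3.4
eef_pos: [408.1, 275.1, 93.9]
ee_rot: [0.0, 0.707, 0.707, 0.001]
force: [-2.7, 0.2, 5.2]
grip_width: 0.631
grip_force: 25.0
```

```bash
python3 -m creep '[[[0,0,0.3,0,0,0],[0,0,0.9,0,0,0],[0,0,1.7,0,0,0],[0,0,2.6,0,0,0],[0,0,3.5,0,0,0],[0,0,4.3,0,0,0],[0,0,4.8,0,0,0],[0,0,5,0,0,0],[0,0,5,0,0,0]]]' && python3 -m creep '[[[0.2,-0.4,0,0,0,0],[0.6,-1.2,0,0,0,0],[1.1,-2.3,0,0,0,0],[1.6,-3.4,0,0,0,0],[2.1,-4.5,0,0,0,0],[2.6,-5.6,0,0,0,0],[3.2,-6.7,0,0,0,0],[3.7,-7.8,0,0,0,0],[4.2,-8.9,0,0,0,0],[4.8,-10,0,0,0,0],[5.3,-11.1,0,0,0,0],[5.8,-12.2,0,0,0,0],[6.4,-13.3,0,0,0,0],[6.9,-14.4,0,0,0,0],[7.4,-15.5,0,0,0,0],[7.9,-16.5,0,0,0,0],[8.3,-17.3,0,0,0,0],[8.55,-17.85,0,0,0,0],[8.67,-18.15,0,0,0,0],[8.67,-18.15,0,0,0,0]]]'
python3 - <<'E'
from h import *
c=ctrl.capture("wrist"); crop(c,0,0,512,384,1.2,"w2"); s=ctrl.sense(); print(s["eef_pos"],proj(c,[624.5,-179,18]))
E
```

```text
time_s: 4.15
eef_pos: [408.0, 274.9, 219.1]
ee_rot: [0.001, 0.707, 0.707, 0.001]
force: [0.4, -0.3, -1.1]
grip_width: 0.635
grip_force: 26.6
time_s: 5.82
eef_pos: [624.2, -180.7, 216.4]
ee_rot: [-0.001, 0.708, 0.706, -0.0]
force: [0.3, 0.0, -1.1]
grip_width: 0.634
grip_force: 26.6
[ 624.10541594 -179.45119636  216.71065801] (np.float64(254.3053696694914), np.float64(183.38762684599038))
```

View pics/w2.png

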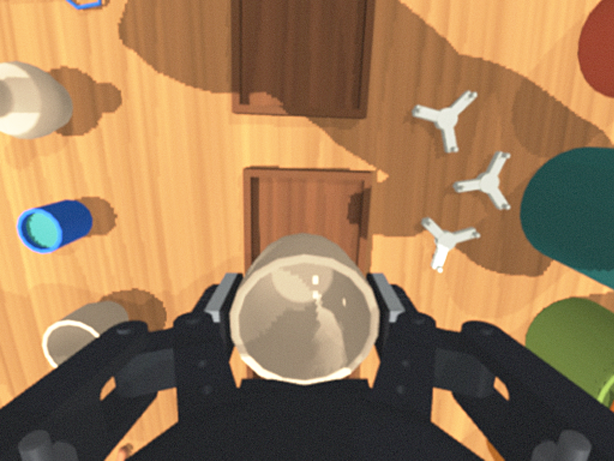

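The wrist view shows the cup held upright at (305,310). The cup tray's +y rim is at row ≈170, its side edges at columns 247 and 374.

Run:
```python
from h import *
c=ctrl.capture("wrist")
for U,V in((246,170),(374,172),(310,171)): print(at(c,U/1.2,V/1.2,18))
```

```text
[ 577.80751958 -137.22915667]
[ 678.57408991 -138.72463367]
[ 628.14464566 -138.04442968]
```

```bash
python3 -m creep '[[[0,0,-0.5,0,0,0],[0,0,-1.2,0,0,0],[0,0,-2,0,0,0],[0,0,-2.8,0,0,0],[0,0,-3.4,0,0,0],[0,0,-3.8,0,0,0],[0,0,-4,0,0,0],[0,0,-4.2,0,0,0],[0,0,-4.3,0,0,0],[0,0,-4.3,0,0,0],[0,0,-4.3,0,0,0]]]'
```

```text
time_s: 6.83
eef_pos: [624.8, -178.9, 111.0]
ee_rot: [0.0, 0.707, 0.707, 0.0]
force: [-0.1, 0.1, -0.1]
grip_width: 0.632
grip_force: 26.6
```

```bash
python3 -m creep '[[[0.08,0,-0.15,0,0,0],[0.08,0,-0.25,0,0,0],[0.08,0,-0.33,0,0,0],[0.08,0,-0.38,0,0,0],[0.08,0,-0.4,0,0,0],[0.08,0,-0.42,0,0,0],[0.08,0,-0.42,0,0,0],[0.08,0,-0.42,0,0,0]]]'
```

```text
time_s: 7.5
eef_pos: [626.6, -179.0, 100.1]
ee_rot: [0.0, 0.707, 0.707, 0.0]
force: [-1.1, 0.3, 1.9]
grip_width: 0.629
grip_force: 26.7
```

```bash
python3 -m creep '[[[0,0,0,0,0,0],[0,0,0,0,0,0],[0,0,0,0,0,0],[0,0,0,0,0,0],[0,0,0,0,0,0],[0,0,0,0,0,0]]]' 57 20 && python3 -m creep '[[[0,0,0,0,0,0],[0,0,0,0,0,0],[0,0,0,0,0,0],[0,0,0,0,0,0],[0,0,0.2,0,0,0],[0,0,0.8,0,0,0],[0,0,1.8,0,0,0],[0,0,3,0,0,0],[0,0,4.2,0,0,0],[0,0,4.8,0,0,0],[0,0,4.8,0,0,0]]]' 78
python3 - <<'E'
from h import *
c=ctrl.capture("wrist"); crop(c,0,0,512,384,1.2,"w3"); s=ctrl.sense(); print(s["eef_pos"])
E
```

```text
time_s: 8.0
eef_pos: [626.6, -178.9, 99.9]
ee_rot: [-0.0, 0.707, 0.707, 0.0]
force: [-0.2, 0.3, 0.0]
grip_width: 0.667
grip_force: 0.1
time_s: 8.92
eef_pos: [627.5, -179.3, 224.7]
ee_rot: [0.004, 0.707, 0.707, 0.001]
force: [0.5, 0.4, -0.2]
grip_width: 0.913
grip_force: 0.0
[ 626.95440285 -179.04548344  221.95701421]
```

View pics/w3.png

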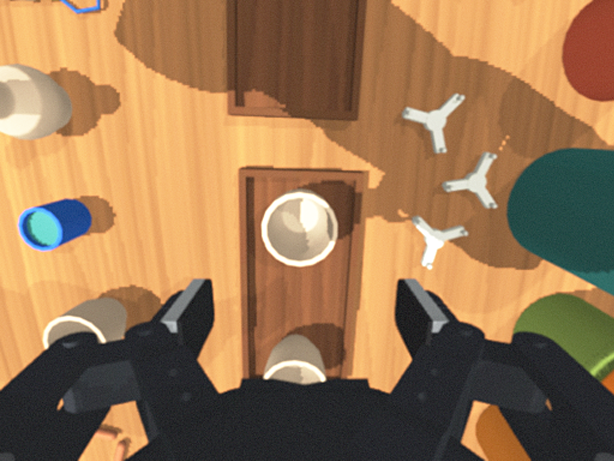

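Placed cup stands upright with its rim at (299,230); cup_there's rim is near (295,360), with a clear gap for the second cup.

Run:
```python
from h import *
c=ctrl.capture("wrist")
print(at(c,299/1.2,230/1.2,61), at(c,297/1.2,359/1.2,61),"cupR",at(c,86/1.2,345/1.2,55))
for U,V in((240,169),(366,172)): print(at(c,U/1.2,V/1.2,18))
```

```text
[ 623.62992312 -175.80266644] [ 621.72584123 -282.26399104] cupR [ 448.85338893 -275.20550098]
[ 576.05382656 -137.0766204 ]
[ 677.0930901 -139.3835802]
```

```bash
python3 -m creep '[[[-1,-0.5,-0.1,0,0,0],[-2.5,-1.4,-0.3,0,0,0],[-4,-2.3,-0.6,0,0,0],[-5.5,-3.2,-0.8,0,0,0],[-6.8,-3.8,-0.8,0,0,0],[-7.4,-3.98,-0.8,0,0,0],[-7.53,-3.98,-0.8,0,0,0],[-7.53,-3.98,-0.8,0,0,0],[-7.53,-3.98,-0.8,0,0,0],[-7.53,-3.98,-0.8,0,0,0]]]' 85
python3 - <<'E'
from h import *
c=ctrl.capture("wrist"); crop(c,154,124,354,274,4,"w4"); s=ctrl.sense(); print(s["eef_pos"])
t=c["image"]
for u,v in((254,195),(254,200)): print(at(c,u,v,55))
E
```

```text
time_s: 9.85
eef_pos: [439.2, -277.8, 199.5]
ee_rot: [-0.0, 0.707, 0.708, 0.0]
force: [-0.2, -0.9, -0.3]
grip_width: 0.998
grip_force: 0.0
[ 439.20819556 -277.7943853   199.55032184]
[ 439.37486456 -272.43233995]
[ 439.38762046 -276.56689947]
```

View pics/w4.png

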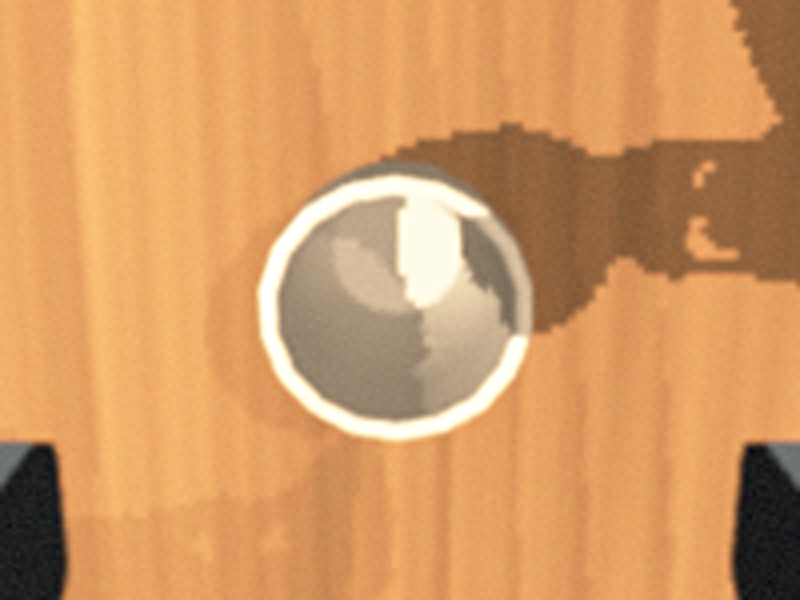

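Rim centre at full-image pixel ≈(253,200.5), giving y≈-277, aligned with the gripper. Descend, grip, lift.

```bash
python3 -m creep '[[[0,0.03,-1,0,0,0],[0,0.03,-2,0,0,0],[0,0.03,-3,0,0,0],[0,0.03,-3.6,0,0,0],[0,0.03,-4,0,0,0],[0,0.03,-4.28,0,0,0],[0,0.03,-4.28,0,0,0],[0,0.03,-4.28,0,0,0]]]' 85 && python3 -m creep '[[[0,0,0,0,0,0],[0,0,0,0,0,0],[0,0,0,0,0,0],[0,0,0,0,0,0],[0,0,0,0,0,0],[0,0,0,0,0,0],[0,0,0,0,0,0],[0,0,0,0,0,0],[0,0,0,0,0,0],[0,0,0,0,0,0],[0,0,0,0,0,0]]]' 40 25 && python3 -m creep '[[[0,0,0.3,0,0,0],[0,0,0.9,0,0,0],[0,0,1.7,0,0,0],[0,0,2.6,0,0,0],[0,0,3.5,0,0,0],[0,0,4.3,0,0,0],[0,0,4.8,0,0,0],[0,0,5,0,0,0],[0,0,5,0,0,0]]]'
```

```text
time_s: 10.57
eef_pos: [438.7, -277.7, 93.3]
ee_rot: [0.0, 0.707, 0.707, 0.0]
force: [-0.1, 0.4, 0.2]
grip_width: 0.999
grip_force: 0.0
time_s: 11.48
eef_pos: [438.6, -278.0, 94.1]
ee_rot: [0.001, 0.707, 0.707, -0.0]
force: [-1.5, 1.5, 6.3]
grip_width: 0.623
grip_force: 25.1
time_s: 12.23
eef_pos: [438.5, -277.8, 219.2]
ee_rot: [0.001, 0.707, 0.707, -0.0]
force: [0.3, 0.1, -0.5]
grip_width: 0.623
grip_force: 26.5
```

```bash
python3 -m creep '[[[0.3,0.05,0,0,0,0],[1,0.2,0,0,0,0],[2,0.4,0,0,0,0],[3.1,0.6,0,0,0,0],[4.2,0.8,0,0,0,0],[5.3,1,0,0,0,0],[6.3,1.15,0,0,0,0],[7,1.25,0,0,0,0],[7.35,1.28,0,0,0,0],[7.45,1.28,0,0,0,0],[7.45,1.28,0,0,0,0],[7.45,1.28,0,0,0,0]]]' && python3 -m creep '[[[0,0,-0.5,0,0,0],[0,0,-1.2,0,0,0],[0,0,-2,0,0,0],[0,0,-2.8,0,0,0],[0,0,-3.4,0,0,0],[0,0,-3.8,0,0,0],[0,0,-4,0,0,0],[0,0,-4.2,0,0,0],[0,0,-4.3,0,0,0],[0,0,-4.45,0,0,0],[0,0,-4.55,0,0,0],[0,0,-4.63,0,0,0],[0,0,-4.68,0,0,0],[0,0,-4.7,0,0,0],[0,0,-4.72,0,0,0],[0,0,-4.72,0,0,0],[0,0,-4.72,0,0,0]]]'
```

```text
time_s: 13.23
eef_pos: [624.2, -245.6, 217.0]
ee_rot: [-0.001, 0.707, 0.707, -0.0]
force: [-0.7, -0.7, -0.8]
grip_width: 0.621
grip_force: 26.5
time_s: 14.65
eef_pos: [624.6, -245.7, 100.2]
ee_rot: [0.0, 0.707, 0.707, 0.0]
force: [-0.8, -0.8, 2.0]
grip_width: 0.62
grip_force: 26.6
```

```bash
python3 -m creep '[[[0,0,0,0,0,0],[0,0,0,0,0,0],[0,0,0,0,0,0],[0,0,0,0,0,0],[0,0,0,0,0,0],[0,0,0,0,0,0]]]' 57 20 && python3 -m creep '[[[0,0,0,0,0,0],[0,0,0,0,0,0],[0,0,0,0,0,0],[0,0,0,0,0,0],[0,0,0.2,0,0,0],[0,0,0.8,0,0,0],[0,0,1.8,0,0,0],[0,0,3,0,0,0],[0,0,4.2,0,0,0],[0,0,5,0,0,0],[0,0,5.2,0,0,0],[0,0,5.2,0,0,0]]]' 78 && python3 -m creep '[[[-0.6,0.5,0,0,0,0],[-1.6,1.3,0,0,0,0],[-2.8,2.2,0,0,0,0],[-4,3.1,0,0,0,0],[-5.2,4,0,0,0,0],[-6.4,5,0,0,0,0],[-7.4,5.8,0,0,0,0],[-8,6.2,0,0,0,0],[-8.26,6.39,0,0,0,0],[-8.26,6.39,0,0,0,0],[-8.26,6.39,0,0,0,0],[-8.26,6.39,0,0,0,0],[-8.26,6.39,0,0,0,0]]]' 85
python3 - <<'E'
from h import *
c=ctrl.capture("wrist"); crop(c,104,94,404,304,2.6,"w5"); s=ctrl.sense(); print(s["eef_pos"],proj(c,[418,-86,98]))
E
```

```text
time_s: 15.15
eef_pos: [624.6, -245.6, 99.9]
ee_rot: [-0.0, 0.707, 0.707, 0.0]
force: [-0.3, 0.2, 0.4]
grip_width: 0.672
grip_force: 0.0
time_s: 16.15
eef_pos: [624.8, -245.8, 231.5]
ee_rot: [0.001, 0.707, 0.707, 0.0]
force: [0.5, -0.6, -0.1]
grip_width: 0.914
grip_force: 0.0
time_s: 17.23
eef_pos: [418.7, -86.5, 229.6]
ee_rot: [-0.0, 0.707, 0.707, -0.0]
force: [-0.5, -0.4, -0.2]
grip_width: 0.995
grip_force: 0.0
[418.60807322 -86.45343389 229.58430793] (np.float64(252.8644444507427), np.float64(205.9218120155369))
```

View pics/w5.png

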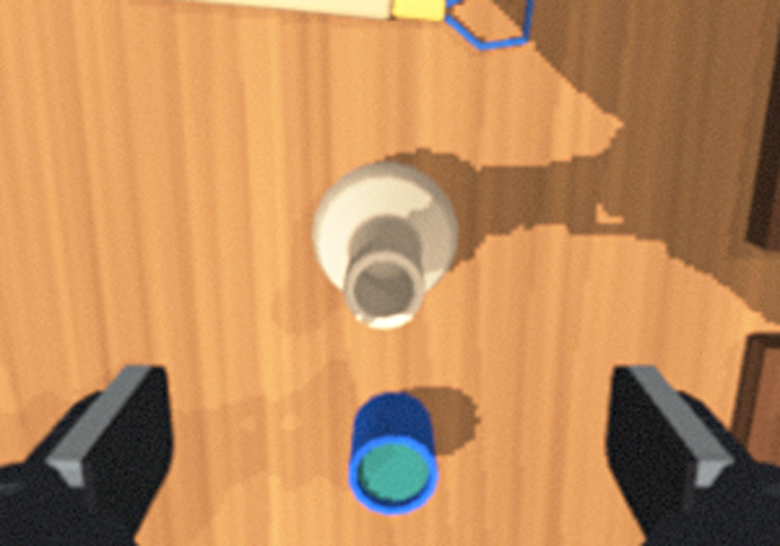

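Vase rim centre is at (385,291) in the crop, full-image (252,206), exactly as predicted.

```bash
python3 -m creep '[[[0,0,-0.8,0,0,0],[0,0,-1.7,0,0,0],[0,0,-2.6,0,0,0],[0,0,-3.3,0,0,0],[0,0,-3.7,0,0,0],[0,0,-3.84,0,0,0],[0,0,-3.84,0,0,0],[0,0,-3.84,0,0,0]]]' 85 && python3 -m creep '[[[0,0,0,0,0,0],[0,0,0,0,0,0],[0,0,0,0,0,0],[0,0,0,0,0,0],[0,0,0,0,0,0],[0,0,0,0,0,0],[0,0,0,0,0,0],[0,0,0,0,0,0],[0,0,0,0,0,0],[0,0,0,0,0,0],[0,0,0,0,0,0],[0,0,0,0,0,0],[0,0,0,0,0,0],[0,0,0,0,0,0],[0,0,0,0,0,0],[0,0,0,0,0,0],[0,0,0,0,0,0],[0,0,0,0,0,0]]]' 12 30 && python3 -m creep '[[[0,0,0.3,0,0,0],[0,0,0.9,0,0,0],[0,0,1.7,0,0,0],[0,0,2.6,0,0,0],[0,0,3.5,0,0,0],[0,0,4.3,0,0,0],[0,0,4.8,0,0,0],[0,0,5,0,0,0],[0,0,5,0,0,0]]]'
```

```text
time_s: 17.95
eef_pos: [418.5, -86.2, 134.2]
ee_rot: [0.0, 0.707, 0.707, 0.0]
force: [-0.6, -0.4, -0.3]
grip_width: 0.997
grip_force: 0.0
time_s: 19.45
eef_pos: [418.2, -85.9, 134.1]
ee_rot: [0.0, 0.707, 0.707, 0.0]
force: [-0.5, -0.1, 5.3]
grip_width: 0.273
grip_force: 31.8
time_s: 20.2
eef_pos: [418.1, -85.9, 259.6]
ee_rot: [0.001, 0.707, 0.707, 0.0]
force: [-0.0, 0.3, -1.3]
grip_width: 0.268
grip_force: 31.4
```

```bash
python3 -m creep '[[[0.15,0.3,0,0,0,0],[0.4,0.9,0,0,0,0],[0.8,1.8,0,0,0,0],[1.2,2.7,0,0,0,0],[1.6,3.6,0,0,0,0],[2,4.6,0,0,0,0],[2.5,5.6,0,0,0,0],[2.9,6.6,0,0,0,0],[3.3,7.6,0,0,0,0],[3.8,8.6,0,0,0,0],[4.2,9.6,0,0,0,0],[4.7,10.6,0,0,0,0],[5.1,11.6,0,0,0,0],[5.5,12.6,0,0,0,0],[6,13.5,0,0,0,0],[6.3,14.3,0,0,0,0],[6.6,14.9,0,0,0,0],[6.72,15.25,0,0,0,0],[6.72,15.3,0,0,0,0],[6.72,15.3,0,0,0,0]]]' && python3 -m creep '[[[0,0,0,0,0,0],[0,0,0,0,0,0],[0,0,0,0,0,0]]]'
python3 - <<'E'
from h import *
c=ctrl.capture("wrist"); crop(c,0,0,512,384,1.2,"w6"); s=ctrl.sense(); print(s["eef_pos"])
for x,y in((-45,100),(45,100),(45,-100),(-45,-100)):
    X=np.array([589.1,251])+x*np.array([.998,.062])+y*np.array([-.062,.998]); print(1.2*np.array(proj(c,[*X,18])).round(1))
E
```

```text
time_s: 21.87
eef_pos: [585.5, 297.3, 257.2]
ee_rot: [-0.001, 0.707, 0.707, -0.001]
force: [-0.2, 1.0, -0.9]
grip_width: 0.271
grip_force: 31.4
time_s: 22.12
eef_pos: [586.0, 296.1, 258.9]
ee_rot: [-0.0, 0.707, 0.707, -0.0]
force: [0.2, 0.1, -0.3]
grip_width: 0.271
grip_force: 31.4
[586.023819   296.11004131 258.98323391]
[251.04 154.32]
[351.12 148.08]
[355.68 343.08]
[270.6  347.64]
```

View pics/w6.png

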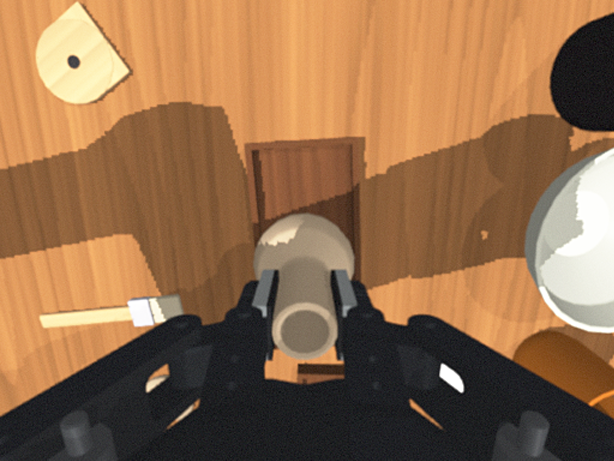

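The tray's +y wall is at row ≈148 and its sides are at columns 253 and 358, as predicted within 3 mm. The vase hangs upright. Lower it.

```bash
python3 -m creep '[[[0.06,0,-0.5,0,0,0],[0.06,0,-1.2,0,0,0],[0.06,0,-2,0,0,0],[0.06,0,-2.8,0,0,0],[0.06,0,-3.4,0,0,0],[0.06,0,-3.8,0,0,0],[0.06,0,-4.1,0,0,0],[0.06,0,-4.3,0,0,0],[0.06,0,-4.45,0,0,0],[0.06,0,-4.55,0,0,0],[0.06,0,-4.63,0,0,0],[0.06,0,-4.68,0,0,0],[0.06,0,-4.71,0,0,0],[0.06,0,-4.73,0,0,0],[0.06,0,-4.75,0,0,0],[0.06,0,-4.75,0,0,0],[0.06,0,-4.75,0,0,0]]]'
```

```text
time_s: 23.58
eef_pos: [587.6, 296.6, 140.2]
ee_rot: [0.0, 0.707, 0.707, 0.0]
force: [-0.5, -0.0, -0.3]
grip_width: 0.274
grip_force: 31.4
```

```bash
python3 -m creep '[[[0,0,-0.02,0,0,0],[0,0,-0.03,0,0,0],[0,0,-0.04,0,0,0],[0,0,-0.04,0,0,0],[0,0,-0.04,0,0,0]]]'
```

```text
time_s: 24.0
eef_pos: [587.7, 296.7, 140.1]
ee_rot: [0.0, 0.707, 0.707, 0.0]
force: [-2.6, -0.7, 6.5]
grip_width: 0.27
grip_force: 32.2
```

```bash
python3 -m creep '[[[0,0,0,0,0,0],[0,0,0,0,0,0],[0,0,0,0,0,0],[0,0,0,0,0,0],[0,0,0,0,0,0],[0,0,0,0,0,0]]]' 28 20 && python3 -m creep '[[[0,0,0,0,0,0],[0,0,0,0,0,0],[0,0,0,0,0,0],[0,0,0,0,0,0],[0,0,0,0,0,0],[0,0,0.2,0,0,0],[0,0,0.8,0,0,0],[0,0,1.8,0,0,0],[0,0,3,0,0,0],[0,0,3.8,0,0,0],[0,0,4,0,0,0],[0,0,4,0,0,0]]]' 60 && python3 -m creep '[[[-0.4,-0.6,0,0,0,0],[-1.1,-1.6,0,0,0,0],[-2,-2.8,0,0,0,0],[-2.9,-4.1,0,0,0,0],[-3.8,-5.4,-0.2,0,0,0],[-4.7,-6.7,-0.6,0,0,0],[-5.5,-7.8,-1,0,0,0],[-6.1,-8.7,-1.3,0,0,0],[-6.44,-9.12,-1.5,0,0,0],[-6.44,-9.12,-1.5,0,0,0],[-6.44,-9.12,-1.5,0,0,0],[-6.44,-9.12,-1.5,0,0,0],[-6.44,-9.12,-1.5,0,0,0]]]'
python3 - <<'E'
from h import *
c=ctrl.capture("wrist"); crop(c,104,94,404,304,2.6,"w7"); s=ctrl.sense(); print(s["eef_pos"],proj(c,[426.5,68.5,48]))
for v in (195,205):print(at(c,253,v,48))
E
```

```text
time_s: 24.5
eef_pos: [587.6, 296.6, 139.0]
ee_rot: [-0.0, 0.707, 0.707, -0.0]
force: [0.2, -0.3, 0.5]
grip_width: 0.329
grip_force: 0.0
time_s: 25.5
eef_pos: [587.9, 296.7, 240.9]
ee_rot: [0.001, 0.707, 0.707, 0.001]
force: [-0.4, 0.5, 0.1]
grip_width: 0.701
grip_force: 0.0
time_s: 26.58
eef_pos: [427.0, 69.2, 201.6]
ee_rot: [0.0, 0.707, 0.707, 0.0]
force: [-0.9, -0.7, 0.0]
grip_width: 0.704
grip_force: 0.0
[426.99912158  69.24748221 201.63250209] (np.float64(253.0564574038805), np.float64(199.0179726917516))
[426.4469867   71.95978351]
[426.4627508   63.29762273]
```

View pics/w7.png

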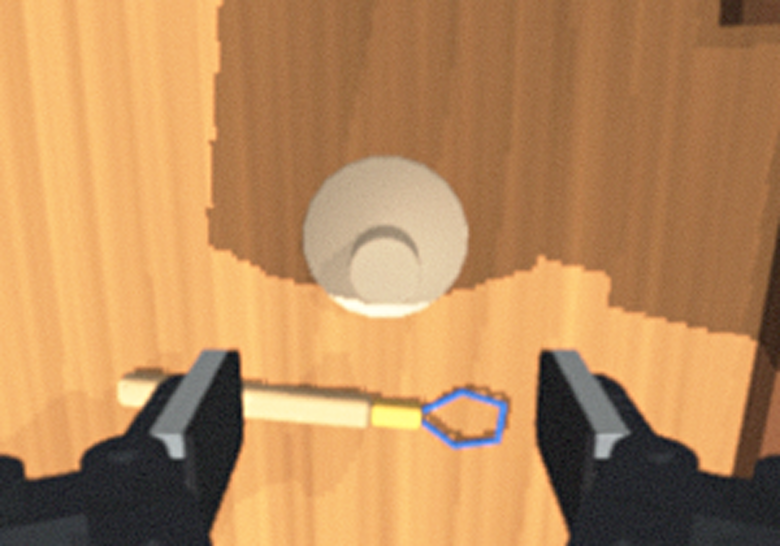

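Knob top is at crop (385,269), full (252,197.5), giving y≈69.8. Small shift, then grip with fingertips just above the dome.

```bash
python3 -m creep '[[[-0.02,0.05,-0.8,0,0,0],[-0.02,0.05,-1.7,0,0,0],[-0.02,0.05,-2.6,0,0,0],[-0.02,0.05,-3.4,0,0,0],[-0.02,0.05,-3.8,0,0,0],[-0.02,0.05,-4,0,0,0],[-0.02,0.05,-4.05,0,0,0],[-0.02,0.05,-4.05,0,0,0],[-0.02,0.05,-4.05,0,0,0]]]' && python3 -m creep '[[[0,0,0,0,0,0],[0,0,0,0,0,0],[0,0,0,0,0,0],[0,0,0,0,0,0],[0,0,0,0,0,0],[0,0,0,0,0,0],[0,0,0,0,0,0],[0,0,0,0,0,0],[0,0,0,0,0,0],[0,0,0,0,0,0],[0,0,0,0,0,0],[0,0,0,0,0,0],[0,0,0,0,0,0],[0,0,0,0,0,0]]]' 12 30 && python3 -m creep '[[[0,0,0.3,0,0,0],[0,0,0.9,0,0,0],[0,0,1.7,0,0,0],[0,0,2.6,0,0,0],[0,0,3.5,0,0,0],[0,0,4.3,0,0,0],[0,0,4.8,0,0,0],[0,0,5,0,0,0],[0,0,5,0,0,0]]]'
```

```text
time_s: 27.38
eef_pos: [426.5, 70.0, 101.0]
ee_rot: [0.001, 0.707, 0.707, 0.0]
force: [0.0, 0.4, -0.4]
grip_width: 0.701
grip_force: 0.0
time_s: 28.55
eef_pos: [426.3, 69.9, 100.9]
ee_rot: [0.0, 0.707, 0.707, 0.0]
force: [-1.1, 0.7, 5.8]
grip_width: 0.253
grip_force: 29.3
time_s: 29.3
eef_pos: [426.3, 69.8, 226.4]
ee_rot: [0.001, 0.707, 0.707, 0.001]
force: [0.1, -0.5, -1.1]
grip_width: 0.253
grip_force: 29.7
```

```bash
python3 -m creep '[[[0.3,-0.15,0,0,0,0],[1,-0.5,0,0,0,0],[2,-1.1,0,0,0,0],[3.1,-1.7,0,0,0,0],[4.2,-2.3,0,0,0,0],[5.3,-2.9,0,0,0,0],[6.4,-3.5,0,0,0,0],[7.2,-4,0,0,0,0],[7.7,-4.3,0,0,0,0],[7.92,-4.4,0,0,0,0],[7.92,-4.4,0,0,0,0],[7.92,-4.4,0,0,0,0]]]' && python3 -m creep '[[[0,0,-0.5,0,0,0],[0,0,-1.2,0,0,0],[0,0,-2,0,0,0],[0,0,-2.8,0,0,0],[0,0,-3.2,0,0,0],[0,0,-3.5,0,0,0],[0,0,-3.5,0,0,0],[0,0,-3.5,0,0,0]]]'
python3 - <<'E'
from h import *
c=ctrl.capture("scene"); crop(c,90,100,390,325,2.6,"s2"); s=ctrl.sense(); print(s["eef_pos"])
E
```

```text
time_s: 30.3
eef_pos: [623.6, -39.9, 224.4]
ee_rot: [-0.001, 0.707, 0.707, -0.0]
force: [-0.2, 0.0, -0.9]
grip_width: 0.258
grip_force: 29.7
time_s: 30.97
eef_pos: [624.2, -40.0, 138.6]
ee_rot: [0.0, 0.707, 0.707, 0.0]
force: [0.6, -0.2, -0.2]
grip_width: 0.251
grip_force: 29.7
[624.39185982 -40.11452214 139.05274076]
```

View pics/s2.png

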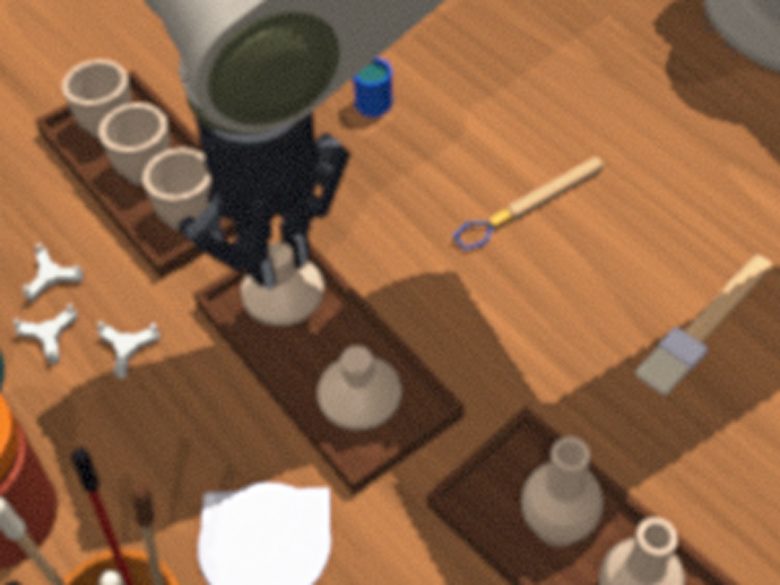

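Three cups and both vases stand upright in their trays. The held lid at (283,290) hangs level over its tray, clear of lid_there at (359,390). Lower it gently.

```bash
python3 -m creep '[[[0,0,-0.3,0,0,0],[0,0,-0.6,0,0,0],[0,0,-0.85,0,0,0],[0,0,-1,0,0,0],[0,0,-1.1,0,0,0],[0,0,-1.16,0,0,0],[0,0,-1.2,0,0,0],[0,0,-1.22,0,0,0],[0,0,-1.24,0,0,0],[0,0,-1.24,0,0,0],[0,0,-1.24,0,0,0]]]'
```

```text
time_s: 31.93
eef_pos: [624.1, -40.2, 107.1]
ee_rot: [0.0, 0.707, 0.707, 0.0]
force: [0.6, 0.3, -1.2]
grip_width: 0.254
grip_force: 29.7
```

```bash
python3 -m creep '[[[0,0,-0.01,0,0,0],[0,0,-0.02,0,0,0],[0,0,-0.03,0,0,0],[0,0,-0.03,0,0,0],[0,0,-0.03,0,0,0]]]'
```

```text
time_s: 32.35
eef_pos: [624.1, -40.2, 106.9]
ee_rot: [0.0, 0.707, 0.707, 0.0]
force: [-3.4, 0.7, 5.5]
grip_width: 0.253
grip_force: 30.3
```

```bash
python3 -m creep '[[[0,0,0,0,0,0],[0,0,0,0,0,0],[0,0,0,0,0,0],[0,0,0,0,0,0],[0,0,0,0,0,0],[0,0,0,0,0,0]]]' 27 20 && python3 -m creep '[[[0,0,0,0,0,0],[0,0,0,0,0,0],[0,0,0,0,0,0],[0,0,0,0,0,0],[0,0,0,0,0,0],[0,0,0.2,0,0,0],[0,0,0.8,0,0,0],[0,0,1.8,0,0,0],[0,0,3,0,0,0],[0,0,4,0,0,0],[-1,0,5,0,0,0],[-2.3,0,5.5,0,0,0],[-3.6,0,5.5,0,0,0],[-5,0,5.5,0,0,0],[-6,0,5.5,0,0,0],[-7,0,5.5,0,0,0],[-7.5,0,5.5,0,0,0],[-7.5,0,5.5,0,0,0]]]' 60
python3 - <<'E'
from h import *
c=ctrl.capture("top"); crop(c,102,112,402,262,2.6,"t2"); print(ctrl.sense()["force"])
E
```

```text
time_s: 32.85
eef_pos: [624.1, -40.2, 106.0]
ee_rot: [-0.0, 0.707, 0.707, -0.0]
force: [-0.1, -0.6, -0.0]
grip_width: 0.319
grip_force: 0.0
time_s: 34.35
eef_pos: [434.9, -39.9, 244.3]
ee_rot: [0.0, 0.707, 0.707, -0.0]
force: [-0.0, -0.3, -0.1]
grip_width: 0.704
grip_force: 0.0
[ 0.49266947 -0.00239274  0.37868462]
```

View pics/t2.png

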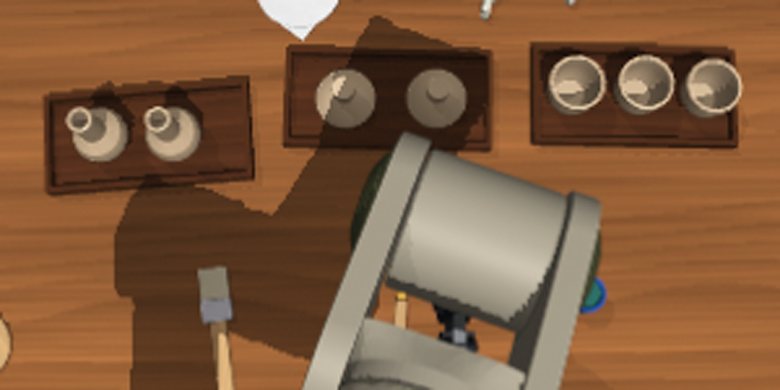

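Each tray now holds only its own kind, all upright and apart: vases at (88–160,120), lids at (345,97) and (437,97), cups at (577,82), (645,82) and (712,87). Handing in.

```bash
python3 -c "
from rig import ctrl
print(ctrl.finish_job())"
```

```text
the job is handed in; nothing more can be done
None
```

The job is handed in: both teacups, the vase and the lid stand upright in their own kind's trays, nothing was dropped and the pieces already there show no sign of having moved, at about 34 s on the robot's clock.

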